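# Pack the sausages into the cool box and close it for the drive home

### The job

Pack up for the drive home: put every loose sausage on the counter into the cool box, along with the temperature logger, which you must pull straight up out of its charging dock. When everything is in, shut the lid fully, and only then fold both clamps all the way down onto it. Leave the jar and the small cheese standing where they are.

Things in the scene. Friction and masses are not known exactly. Their poses are not given: they have to be found in the camera images.
- coolbox: grey open-topped box fixed to the counter, 200 (x) by 360 (y) by 90 mm high outside, walls 12 mm, inner floor 12 mm up. Origin at the centre of its underside; z up, x away from the robot (the lid hinges on the +x rim, the clamps sit on the -x front). A 10 mm thick steel mount stands on the front under each clamp
- lid (a joint): the cool box's lid, a panel 200 mm long from the hinge, 360 mm wide and 12 mm thick, hinged on the far rim: 0 = shut, about 1.5 = standing upright. Stiff hinge: it stays at any angle (about 3 N at its free edge moves it)
- lid_hinge (a point): on the lid's hinge line, mid-width, at the height of the box's rim (90 mm)
- lid_handle (a point): grip point of the lid's handle: a steel bar 100 mm long parallel to the hinge, 35 mm off the lid's outer face and 30 mm from its free edge, mid-width
- clamp_left (a joint): left clamp (at +115 mm along the box's y): a flat steel arm 58 mm long, 16 mm wide, 8 mm thick on the front rim. 0 = folded down flat over the lid's front edge, pointing along the box's +x; about 1.57 = standing straight up; it stays at any angle
- clamp_left_hinge (a point): left clamp's hinge, 8 mm in front of the box's front face, 110 mm above the counter, axis along the box's y
- clamp_left_tip (a point): free end of the left clamp's arm
- clamp_right (a joint): right clamp (at -115 mm along the box's y), same as the left
- clamp_right_hinge (a point): right clamp's hinge, as on the left
- clamp_right_tip (a point): free end of the right clamp's arm
- dock: charging dock fixed to the counter: black block 60 (x) by 44 (y) by 30 mm high on an 80 by 56 mm metal plate, slot in its top; a sprung detent holds the logger (about 10 N to pull it up). Origin at the centre of its underside, z up
- logger: temperature logger: white upright case 46 (x) by 22 (y) by 50 mm (z) with a 26 by 11 mm plug that reaches 23 mm below the case. Origin at the centre of the case; z points away from the plug. It starts plugged upright in the dock, its origin 55 mm above the counter
- sausage1: dry sausage, slightly bent, 130 mm long over the round ends (plus small string knots), 38 mm thick. Origin on its centre line at the middle of its straight middle section (36 mm long), 19 mm above what it lies on; x runs along that section, the two ends bend 14 mm towards -y; z is up as first laid. One of up to five, lying on the counter; some may be absent
- sausage2: dry sausage, slightly bent, 130 mm long over the round ends (plus small string knots), 38 mm thick. Origin on its centre line at the middle of its straight middle section (36 mm long), 19 mm above what it lies on; x runs along that section, the two ends bend 14 mm towards -y; z is up as first laid. One of up to five, lying on the counter; some may be absent
- sausage3: dry sausage, slightly bent, 130 mm long over the round ends (plus small string knots), 38 mm thick. Origin on its centre line at the middle of its straight middle section (36 mm long), 19 mm above what it lies on; x runs along that section, the two ends bend 14 mm towards -y; z is up as first laid. One of up to five, lying on the counter; some may be absent
- sausage4: dry sausage, slightly bent, 130 mm long over the round ends (plus small string knots), 38 mm thick. Origin on its centre line at the middle of its straight middle section (36 mm long), 19 mm above what it lies on; x runs along that section, the two ends bend 14 mm towards -y; z is up as first laid. One of up to five, lying on the counter; some may be absent
- sausage5: dry sausage, slightly bent, 130 mm long over the round ends (plus small string knots), 38 mm thick. Origin on its centre line at the middle of its straight middle section (36 mm long), 19 mm above what it lies on; x runs along that section, the two ends bend 14 mm towards -y; z is up as first laid. One of up to five, lying on the counter; some may be absent
- jar: small jar, 54 mm across, 65 mm high, standing behind the sausages; leave it. Origin at the centre of its underside
- small_cheese: small round cheese, 90 mm across, 40 mm high; leave it. Origin at the centre of its underside
Mind the look-alikes: they are no part of the job. Leave any black or green look-alike of the sausage5 alone.

How it is judged:
By the outcome, as a careful person would: the job done as asked, in the order asked, and still so for the second after the job is handed in, with the robot touching nothing.
Of sausage1, sausage2, sausage3, sausage4, sausage5 only 2 to 4 are there at a start; the rules pass over those that are not, and their reading is None.
At some moment in a run one of sausage1, sausage2, sausage3, sausage4, sausage5 may be knocked a few centimetres aside while the robot is not near it.
Once in a run the grip may slacken for a moment while it holds something.
It also fails if it takes over 210 s, if anything falls off the work surface, if the arm or the gripper's body presses on something with over 40 N, if the wrist force passes 120 N, or if a joint passes its speed limit or range.

### The arm

A 7-joint arm with a two-finger parallel gripper is mounted at the origin on the work surface. World frame = base frame: x ahead of the robot, y to its left, z up, the work surface at z = 0. Lengths are in m, angles in rad, forces in N, time in s.
With the tool pointing down it reaches from about 0.4 to 0.9 m from the base axis. Payload 5.5 kg.
Tool frame: the origin (TCP) lies midway between the tips of the shut fingers; the grasp point (between the pads) lies 19 mm behind it; z points along the fingers, y is the line along which they close (so a half turn about z gives the same grasp; the last joint's range is limited). The gripper opens to 85 mm and grips with 20 to 120 N. Pads are 22 mm wide; open, the fingers measure 114 mm over their backs; the gripper's body (76 mm by 85 mm) begins 54 mm behind the grasp point. The pads swing forward as they close: fully open they stand 13 mm farther back than shut.
Start: joints at [-1.036, 0.501, -0.427, 1.55, 0.221, 1.138, -0.21], TCP at [0.174, 0.626, 0.231] pointing down, gripper open.
Joint ranges: [-2.88, 2.88], [-0.31, 2.03], [-1.54, 1.56], [0.2, 2.42], [-1.41, 4.55], [0.19, 2.02], [-2.57, 2.57]. Speed limits (rad/s): [2.57, 2.57, 3.14, 3.14, 3.14, 3.14, 3.14].

### API

Orientations are given as a unit quaternion [x, y, z, w].
In Python, from cell import ctrl gives the robot as it stands. The module is installed in compiled form; this text tells all that it offers.
- The arm moves only by the tool apply_moves, never from a script. Its arguments are lists of equal length, an entry for each row: "delta_rot": the turn, a rotation vector about the tool's x, y, z scaled (see below), a list of three; "dp": the shift along the tool's x, y, z scaled (see below), a list of three; "gripper": the opening, from 0 (shut) to 1 (fully open). A call has 1 to 10 rows; each row shifts and turns the commanded pose from where the row before left it, along the tool's axes as they then stand; what a row does not reach is not made up. The controller multiplies each number of a shift by 25 mm and each number of a turn by 4 degrees. A row lasts 1/12 s, in which the tool goes at most 41.7 mm and 7.16 degrees, less where a joint would pass 70% of its speed; a pose out of reach is approached as far as the arm can. A call with a number of a shift or a turn outside -1 to 1 is refused whole. A call with a gripper value outside its range is refused whole. The fingers move at their own pace and stop on an object; "force" is the grip in N (left out, the last holds). Time passes only in rows, so rows that do not move let the fingers close. It gives the time, the measured TCP pose, the force, the opening and the grip force at its end, in the units of the state.
- ctrl.state(): the state, without advancing time (a new reading comes with each control period).
- ctrl.read_camera(name): name is "scene" or "top" or "wrist"; returns a dict with "img" (400x640x3 uint8, blue, green, red), "K" (3x3 intrinsics, pixels), "rvec" (rotation vector, rad) and "tvec" (3), from world to camera coordinates, as OpenCV has them. Camera axes: x right, y down, z forward; pixel columns grow to the right and rows downward; lengths in m; the calibration is good to about 2 mm. A picture is of the moment at which its call begins. There is no depth.
- ctrl.finish_job(): hands the job in; it is judged then, once.
Trained networks look in a picture, given as the dict that the camera call returned (one of the last four; its "shot" number tells which), for a name from the list of things; names that differ only in an ending like _2 or _b are one class to them, and where a whole thing is asked for, a point or a joint stands for the part that bears it (a point fixed in the world has none). Each returns a list of dicts, best first, with "conf" (0 to 1); they miss things now and then, are a little off and sometimes report something else, mostly with a low value. They report only what shows in the picture. A call takes as long as a camera call. They do not tell look-alikes from the thing itself.
- ctrl.spot_in(picture, name): "position" ([x, y, z] in m, in the coordinates of the camera as it stood for that picture, good to about 4 mm: the middle of the surface that is visible of it).
The state is a dict: "t": time; "joint_positions": joint angles; "joint_velocities": joint speeds; "joint_torque": joint torques, N m; "tcp_pos": TCP position; "eef_rot": TCP orientation; "ft_force": force on the tool from outside, world axes, zero at the start; "moment": the same for the moment, N m; "finger_gap": opening from 0.0 (shut) to 1.0 (fully open); "grasp_force": force on a finger pad.
Only numpy, scipy, OpenCV 4.12 (cv2) and the standard library are available. Lean on these libraries where they do the work, as an engineer would, in place of code of your own. Each camera call takes 0.05 s, during which the arm holds its last target. There are 200 camera calls.

## Working session

There is one attempt and no reset: what is moved stays moved. The work goes in short steps, Python scripts to look and compute and a tool call to move; the robot and the scene stay as the last step left them, time stands still between calls to the robot, and variables do not carry over. Pictures are saved under pics/ and viewed, at most 14 in all, crops included, and the job is handed in when it is done.

Besides the shell and the picture viewer there is one more tool, called after ">>>" as name(argument=value, ...) on one line, values as JSON. apply_moves: Moves the arm, as the interface text tells. Its arguments: {"type":"object","properties":{"delta_rot":{"type":"array"},"dp":{"type":"array"},"gripper":{"type":"array"},"force":{"type":"number"}},"required":["delta_rot","dp","gripper"]}

```bash
mkdir -p pics
cat > h.py <<'E'
import numpy as np, cv2
from cell import ctrl
from scipy.spatial.transform import Rotation as R
def cam(p):
    M=cv2.Rodrigues(np.array(p["rvec"],float))[0]; return M,np.array(p["tvec"],float).ravel()
def c2w(p,x):
    M,t=cam(p); return M.T@(np.array(x)-t)
def ray(p,uv,z):
    M,t=cam(p); d=M.T@np.linalg.inv(p["K"])@np.array([uv[0],uv[1],1.]); o=-M.T@t
    return o+d*(z-o[2])/d[2]
def proj(p,X):
    M,t=cam(p); q=np.array(p["K"])@(M@np.array(X)+t); return q[:2]/q[2]
def spots(p,names,mn=.2):
    for n in names:
        for d in ctrl.spot_in(p,n):
            if d["conf"]>mn:
                w=c2w(p,d["position"]); print(n,round(d["conf"],2),w.round(3),proj(p,w).round())
E
python3 - <<'E'
from h import *
s=ctrl.state(); print(s["t"],s["tcp_pos"],s["eef_rot"],s["finger_gap"],R.from_quat(s["eef_rot"]).as_matrix().round(2).tolist())
for n in ["top","scene","wrist"]:
    p=ctrl.read_camera(n); cv2.imwrite(f"pics/{n}0.png",p["img"])
    print(n); spots(p,["coolbox","lid_handle","clamp_left","clamp_right","dock","logger","sausage1","jar","small_cheese"])
E
```

```text
0.0 [0.17433229 0.62546447 0.23023411] [ 1.35435812e-01  9.90785625e-01 -9.77587666e-04 -1.73446108e-04] 0.997066500246516 [[-0.96, 0.27, -0.0], [0.27, 0.96, -0.0], [0.0, -0.0, -1.0]]
top
coolbox 0.9 [ 0.588 -0.267  0.01 ] [419. 189.]
lid_handle 0.86 [ 0.658 -0.251  0.255] [438. 151.]
clamp_left 0.55 [ 0.438 -0.15   0.164] [394. 233.]
clamp_right 0.61 [ 0.457 -0.377  0.156] [472. 228.]
dock 0.8 [0.437 0.359 0.015] [227. 230.]
logger 0.48 [0.437 0.37  0.079] [219. 230.]
sausage1 0.94 [0.422 0.253 0.034] [259. 235.]
sausage1 0.84 [0.516 0.517 0.032] [178. 204.]
sausage1 0.84 [0.368 0.1   0.036] [306. 254.]
sausage1 0.76 [0.556 0.086 0.032] [312. 195.]
sausage1 0.61 [0.549 0.253 0.033] [260. 196.]
jar 0.72 [0.701 0.131 0.065] [299. 148.]
small_cheese 0.81 [0.719 0.317 0.041] [242. 143.]
scene
coolbox 0.91 [ 0.653 -0.206  0.1  ] [222. 172.]
lid_handle 0.59 [ 0.662 -0.226  0.215] [209. 143.]
clamp_left 0.46 [ 0.443 -0.152  0.146] [282. 134.]
clamp_right 0.41 [ 0.455 -0.377  0.139] [232. 105.]
dock 0.85 [0.457 0.382 0.016] [413. 259.]
dock 0.46 [0.561 0.26  0.033] [357. 254.]
logger 0.75 [0.451 0.377 0.069] [416. 247.]
sausage1 0.84 [0.435 0.258 0.035] [384. 226.]
sausage1 0.65 [0.569 0.095 0.034] [313. 223.]
sausage1 0.65 [0.53  0.528 0.036] [443. 306.]
sausage1 0.61 [0.562 0.257 0.033] [356. 253.]
sausage1 0.6 [0.374 0.105 0.035] [357. 188.]
jar 0.76 [0.712 0.141 0.057] [290. 258.]
jar 0.75 [0.561 0.259 0.032] [357. 254.]
small_cheese 0.95 [0.733 0.327 0.039] [335. 309.]
wrist
```

Run:
```python
import cv2
a=cv2.imread("pics/top0.png")[110:290,140:520]; cv2.imwrite("pics/top0c.png",cv2.resize(a,None,fx=2.1,fy=2.1,interpolation=3))
a=cv2.imread("pics/scene0.png")[80:380,140:540]; cv2.imwrite("pics/scene0c.png",cv2.resize(a,None,fx=2,fy=2,interpolation=3))
```

```text
(no output)
```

View pics/top0c.png

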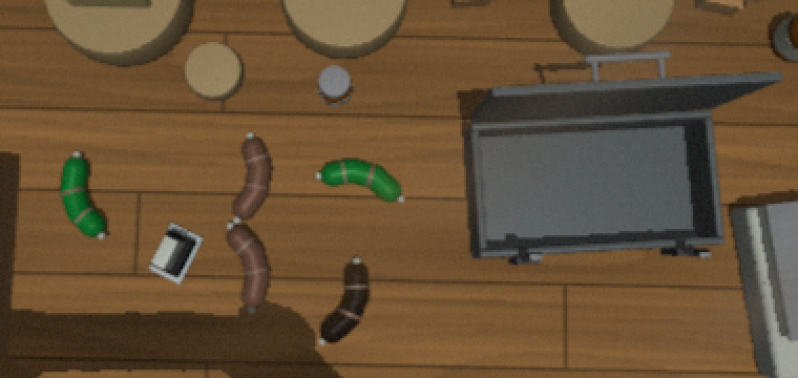

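View pics/scene0c.png

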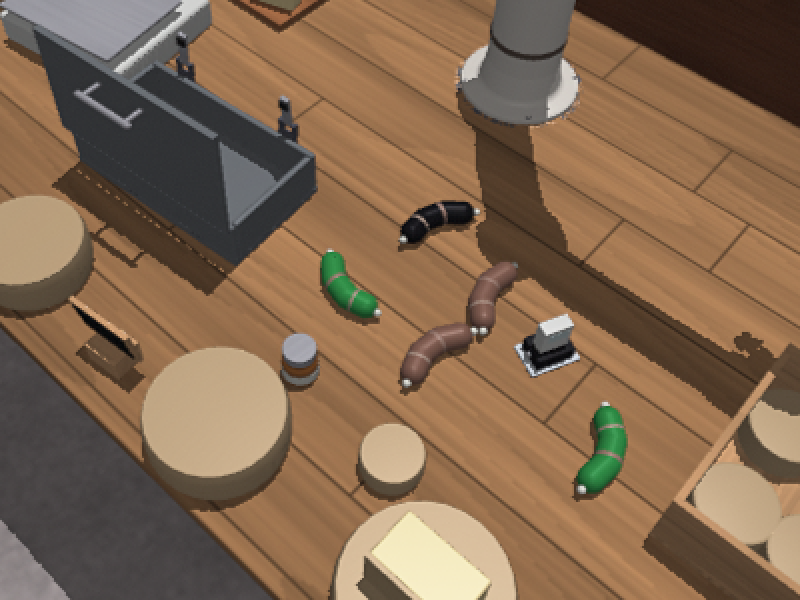

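Two brown sausages are at top pixels (260,196) and (259,235). The green ones at (178,204) and (312,195) and the black one at (306,254) are look-alikes. I'll go above the brown pair and look with the wrist camera.

>>> apply_moves(delta_rot=[[0,0,-0.98],[0,0,-0.98],[0,0,-0.98],[0,0,-0.98]], dp=[[0,0,-1],[0,0,-1],[0,0,-1],[0,0,-1]], gripper=[1,1,1,1])

```text
t: 1.83
tcp_pos: [0.1744, 0.626, 0.3324]
eef_rot: [-0.003, 1.0, -0.0, -0.0]
ft_force: [1.4, 0.4, -0.3]
finger_gap: 1.002
grasp_force: 0.0
```

>>> apply_moves(delta_rot=[[0,0,0],[0,0,0],[0,0,0],[0,0,0],[0,0,0],[0,0,0],[0,0,0],[0,0,0],[0,0,0],[0,0,0]], dp=[[-1,-1,-0.2],[-1,-1,-0.2],[-1,-1,-0.2],[-1,-1,-0.2],[-1,-1,-0.2],[-1,-1,-0.2],[-1,-1,-0.2],[-1,-1,-0.2],[-1,-1,-0.2],[-1,-1,-0.2]], gripper=[1,1,1,1,1,1,1,1,1,1])

```text
t: 2.67
tcp_pos: [0.4259, 0.3752, 0.3819]
eef_rot: [-0.001, 1.0, 0.0, 0.0]
ft_force: [0.2, 0.3, -0.1]
finger_gap: 0.998
grasp_force: 0.0
```

>>> apply_moves(delta_rot=[[0,0,0],[0,0,0],[0,0,0],[0,0,0],[0,0,0],[0,0,0]], dp=[[0,-1,0],[0,-1,0],[0,-1,0],[0,-1,0],[0,0,0],[0,0,0]], gripper=[1,1,1,1,1,1])

```text
t: 3.17
tcp_pos: [0.4256, 0.2753, 0.3817]
eef_rot: [0.001, 1.0, 0.0, 0.0]
ft_force: [0.1, 1.2, -0.2]
finger_gap: 1.001
grasp_force: 0.0
```

Run:
```python
from h import *
s=ctrl.state(); print(s["t"],s["tcp_pos"],R.from_quat(s["eef_rot"]).as_matrix().round(3).tolist(),s["joint_positions"],s["ft_force"])
p=ctrl.read_camera("wrist"); cv2.imwrite("pics/w1.png",p["img"]); M,t=cam(p); print((-M.T@t).round(3),M.round(2).tolist())
spots(p,["dock","logger","sausage1"])
p=ctrl.read_camera("top"); spots(p,["sausage1","logger","coolbox"])
```

```text
3.1667 [0.42556947 0.2753123  0.38170851] [[-1.0, 0.001, 0.001], [0.001, 1.0, 0.0], [-0.001, 0.0, -1.0]] [-0.34183487  0.10703557 -0.31158467  1.70063885  0.03419385  1.33838308
  0.91005109] [ 0.05443178  1.19411206 -0.18947794]
[0.358 0.276 0.525] [[0.0, 1.0, -0.0], [0.96, -0.0, 0.27], [0.27, -0.0, -0.96]]
dock 0.65 [0.426 0.36  0.015] [379. 148.]
logger 0.63 [0.441 0.37  0.076] [393. 165.]
sausage1 0.96 [0.424 0.254 0.033] [309. 148.]
sausage1 0.77 [0.513 0.522 0.034] [484. 206.]
sausage1 0.71 [0.549 0.255 0.034] [310. 229.]
sausage1 0.67 [0.361 0.106 0.033] [203. 104.]
sausage1 0.57 [0.553 0.087 0.031] [203. 230.]
sausage1 0.66 [0.55  0.253 0.032] [260. 196.]
sausage1 0.63 [0.559 0.083 0.034] [313. 194.]
sausage1 0.58 [0.369 0.1   0.035] [306. 254.]
sausage1 0.55 [0.423 0.253 0.035] [259. 235.]
sausage1 0.41 [0.574 0.529 0.026] [176. 187.]
coolbox 0.73 [0.422 0.248 0.037] [260. 236.]
coolbox 0.6 [ 0.587 -0.266  0.011] [419. 189.]
```

View pics/w1.png

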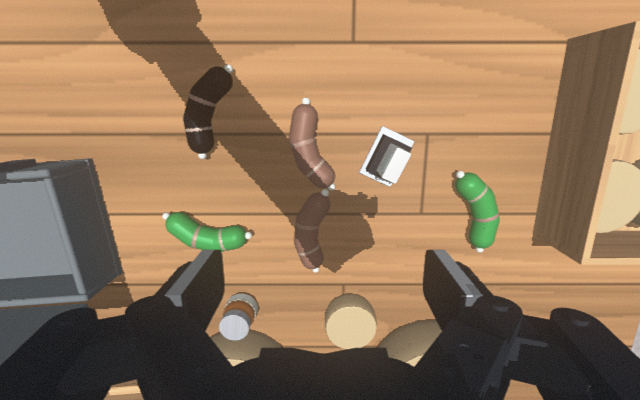

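The wrist picture shows brown sausages at (310,145) and (310,230), the green ones at (205,232) and (484,206), black at (205,110), and the dock with its logger at (388,157). It matches the top view. I'll go down to sausage A, turning to +18° yaw.

>>> apply_moves(delta_rot=[[0,0,0],[0,0,-0.9],[0,0,-0.9],[0,0,-0.9],[0,0,-0.9],[0,0,-0.9],[0,0,0],[0,0,0],[0,0,0],[0,0,0]], dp=[[0.05,-0.85,0],[0,0,1],[0,0,1],[0,0,1],[0,0,1],[0,0,1],[0,0,1],[0,0,1],[0,0,1],[0,0,1]], gripper=[1,1,1,0.9,0.8,0.8,0.8,0.8,0.8,0.8])

```text
t: 4.4
tcp_pos: [0.4239, 0.2558, 0.1552]
eef_rot: [-0.158, 0.987, 0.0, 0.0]
ft_force: [0.4, -0.7, -0.4]
finger_gap: 0.799
grasp_force: 0.0
```

```bash
cat >> h.py <<'E'
def plan(x,y,z,yaw=None):
    s=ctrl.state(); Q=R.from_quat(s["eef_rot"]); d=Q.inv().apply(np.array([x,y,z])-s["tcp_pos"])/.025
    ty=Q.as_matrix()[:,1]; cur=np.degrees(np.arctan2(ty[1],ty[0]))-90
    print("t",round(s["t"],1),"tcp",np.round(s["tcp_pos"],4),"yaw",round(cur,1),"dp units",d.round(2), "rotz units", None if yaw is None else round(-(yaw-cur)/4,2),"gap",round(s["finger_gap"],2),"F",np.round(s["ft_force"],1))
E
python3 - <<'E'
from h import *
p=ctrl.read_camera("wrist"); cv2.imwrite("pics/w2.png",p["img"]); spots(p,["sausage1"])
p=ctrl.read_camera("top"); spots(p,["sausage1"])
plan(.424,.254,.006,18)
E
```

```text
sausage1 0.97 [0.552 0.084 0.033] [ 90. 264.]
sausage1 0.84 [0.463 0.5   0.029] [562. 306.]
sausage1 0.76 [0.365 0.106 0.032] [155.  52.]
sausage1 0.74 [0.418 0.25  0.036] [318. 180.]
sausage1 0.72 [0.531 0.249 0.032] [278. 295.]
sausage1 0.98 [0.552 0.255 0.031] [260. 195.]
sausage1 0.76 [0.453 0.247 0.036] [261. 226.]
sausage1 0.64 [0.369 0.1   0.037] [306. 253.]
sausage1 0.6 [0.515 0.515 0.032] [178. 205.]
sausage1 0.57 [0.559 0.08  0.034] [314. 194.]
t 4.6 tcp [0.4237 0.2557 0.1564] yaw 18.1 dp units [ 0.   -0.07  6.02] rotz units 0.04 gap 0.8 F [ 0.4 -0.4  0.2]
```

View pics/w2.png

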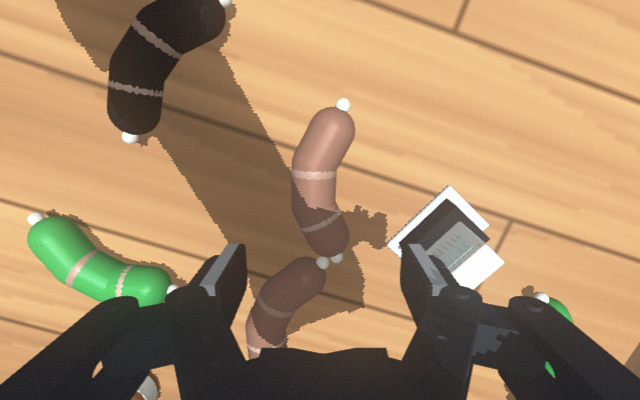

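The brown sausage A lies at (316,198), with its strings at (314,175) and (320,222). It runs nearly along the tool x axis.

Run:
```python
from h import *
p=ctrl.read_camera("wrist")
for uv in [(316,198),(343,106),(335,256)]: print(ray(p,uv,.019).round(4))
w=ray(p,(316,198),.019); plan(w[0],w[1],.005,18)
```

```text
[0.4377 0.2537 0.019 ]
[0.3573 0.2508 0.019 ]
[0.4848 0.2871 0.019 ]
t 4.7 tcp [0.4246 0.2562 0.1574] yaw 18.1 dp units [-0.46 -0.26  6.1 ] rotz units 0.03 gap 0.8 F [-0.   0.7 -0.5]
```

>>> apply_moves(delta_rot=[[0,0,0],[0,0,0],[0,0,0],[0,0,0],[0,0,0],[0,0,0],[0,0,0],[0,0,0],[0,0,0]], dp=[[-0.2,-0.1,1],[0,0,1],[0,0,1],[0,0,1],[0,0,1],[0,0,0.6],[0,0,0.4],[0,0,0.1],[0,0,0]], gripper=[0.8,0.8,0.8,0.8,0.8,0.8,0.8,0.8,0.8], force=50)

```text
t: 5.4
tcp_pos: [0.4302, 0.2551, 0.0045]
eef_rot: [-0.157, 0.988, 0.0, 0.001]
ft_force: [-0.1, -0.3, 1.6]
finger_gap: 0.8
grasp_force: 0.0
```

>>> apply_moves(delta_rot=[[0,0,0],[0,0,0],[0,0,0],[0,0,0],[0,0,0],[0,0,0]], dp=[[0,0,0],[0,0,0],[0,0,0],[0,0,0],[0,0,0],[0,0,0]], gripper=[0.1,0.1,0.1,0.1,0.1,0.1], force=50)

```text
t: 5.9
tcp_pos: [0.4309, 0.2545, 0.0055]
eef_rot: [-0.157, 0.988, -0.0, 0.001]
ft_force: [-0.6, -2.4, 8.2]
finger_gap: 0.44
grasp_force: 44.3
```

>>> apply_moves(delta_rot=[[0,0,0],[0,0,0],[0,0,0],[0,0,0],[0,0,0],[0,0,0],[0,0,0],[0,0,0],[0,0,0],[0,0,0]], dp=[[0,0,-0.5],[0,0,-1],[0,0,-1],[0,0,-1],[0,0,-1],[0,0,-1],[0,0,-1],[0,0,-1],[0,0,-1],[0,0,-1]], gripper=[0.1,0.1,0.1,0.1,0.1,0.1,0.1,0.1,0.1,0.1], force=50)

```text
t: 6.73
tcp_pos: [0.4291, 0.2544, 0.2433]
eef_rot: [-0.157, 0.988, 0.0, 0.0]
ft_force: [-0.6, -0.2, -1.1]
finger_gap: 0.437
grasp_force: 45.1
```

Run:
```python
from h import *
p=ctrl.read_camera("top"); spots(p,["sausage1"])
# box rim corners, z=.09 (rough pixels)
for uv in [(366,231),(484,224),(364,163),(479,163)]: print(ray(p,uv,.09).round(3))
spots(p,["clamp_left","clamp_right","clamp_left_hinge","clamp_right_hinge","lid_hinge"])
plan(.55,-.2,.25,0)
```

```text
sausage1 0.95 [0.37  0.1   0.035] [306. 253.]
sausage1 0.91 [0.551 0.254 0.031] [260. 195.]
sausage1 0.81 [0.52  0.518 0.03 ] [178. 203.]
sausage1 0.6 [0.563 0.083 0.034] [313. 193.]
sausage1 0.41 [ 0.443 -0.153  0.16 ] [394. 231.]
[ 0.443 -0.081  0.09 ]
[ 0.473 -0.442  0.09 ]
[ 0.654 -0.073  0.09 ]
[ 0.662 -0.431  0.09 ]
clamp_left_hinge 0.56 [ 0.439 -0.154  0.162] [395. 233.]
clamp_right_hinge 0.72 [ 0.653 -0.247  0.252] [437. 153.]
clamp_right_hinge 0.49 [ 0.452 -0.38   0.158] [473. 230.]
lid_hinge 0.63 [ 0.653 -0.248  0.249] [437. 153.]
t 7.1 tcp [0.4285 0.2539 0.24  ] yaw 18.1 dp units [  1.02 -18.77  -0.39] rotz units 4.53 gap 0.44 F [-0.  -0.1 -2. ]
```

>>> apply_moves(delta_rot=[[0,0,0.8],[0,0,0.8],[0,0,0.8],[0,0,0.8]], dp=[[0,0,-0.3],[0,0,-0.3],[0,0,-0.3],[0,0,-0.3]], gripper=[0.1,0.1,0.1,0.1])

```text
t: 7.42
tcp_pos: [0.4286, 0.2541, 0.27]
eef_rot: [-0.045, 0.999, -0.001, -0.001]
ft_force: [-0.2, 0.2, -1.3]
finger_gap: 0.435
grasp_force: 45.0
```

>>> apply_moves(delta_rot=[[0,0,0],[0,0,0],[0,0,0],[0,0,0],[0,0,0],[0,0,0],[0,0,0],[0,0,0],[0,0,0],[0,0,0]], dp=[[-0.2,-0.8,0],[-0.2,-1,0],[-0.2,-1,0],[-0.2,-1,0],[-0.2,-1,0],[-0.2,-1,0],[-0.2,-1,0],[-0.2,-1,0],[-0.2,-1,0],[-0.2,-1,0]], gripper=[0.1,0.1,0.1,0.1,0.1,0.1,0.1,0.1,0.1,0.1])

```text
t: 8.25
tcp_pos: [0.5012, 0.014, 0.2698]
eef_rot: [-0.046, 0.999, -0.0, -0.001]
ft_force: [1.0, 0.0, -0.9]
finger_gap: 0.433
grasp_force: 45.1
```

>>> apply_moves(delta_rot=[[0,0,0],[0,0,0],[0,0,0],[0,0,0],[0,0,0],[0,0,0],[0,0,0],[0,0,0],[0,0,0]], dp=[[-0.2,-1,0],[-0.2,-1,0],[-0.2,-1,0],[-0.2,-1,0],[-0.2,-1,0],[-0.2,-1,0],[-0.1,-1,0],[0,0,0],[0,0,0]], gripper=[0.1,0.1,0.1,0.1,0.1,0.1,0.1,0.1,0.1])

```text
t: 9.0
tcp_pos: [0.5494, -0.1579, 0.2694]
eef_rot: [-0.044, 0.999, 0.0, -0.002]
ft_force: [-0.7, 0.9, -1.2]
finger_gap: 0.435
grasp_force: 45.1
```

Run:
```python
from h import *
plan(.547,-.157,.026,5); print(ctrl.state()["joint_positions"].round(2))
p=ctrl.read_camera("wrist"); cv2.imwrite("pics/w3.png",p["img"]); spots(p,["clamp_left","clamp_right","lid_handle","clamp_left_tip","clamp_right_tip","clamp_left_hinge"])
```

```text
t 9.0 tcp [ 0.5494 -0.1579  0.2694] yaw 5.1 dp units [0.06 0.04 9.73] rotz units 0.02 gap 0.44 F [-0.7  0.9 -1.2]
[ 0.22  0.29  0.01  1.72 -0.    1.13  1.89]
clamp_left 0.67 [ 0.445 -0.155  0.17 ] [341.  46.]
clamp_right 0.84 [ 0.456 -0.372  0.147] [41. 39.]
lid_handle 0.61 [ 0.658 -0.338  0.176] [ 89. 308.]
lid_handle 0.3 [ 0.454 -0.373  0.156] [29. 34.]
clamp_left_tip 0.74 [ 0.443 -0.151  0.169] [347.  43.]
clamp_left_tip 0.25 [0.584 0.231 0.019] [633. 217.]
clamp_right_tip 0.84 [ 0.457 -0.374  0.156] [28. 37.]
clamp_left_hinge 0.62 [ 0.443 -0.154  0.169] [342.  43.]
```

View pics/w3.png

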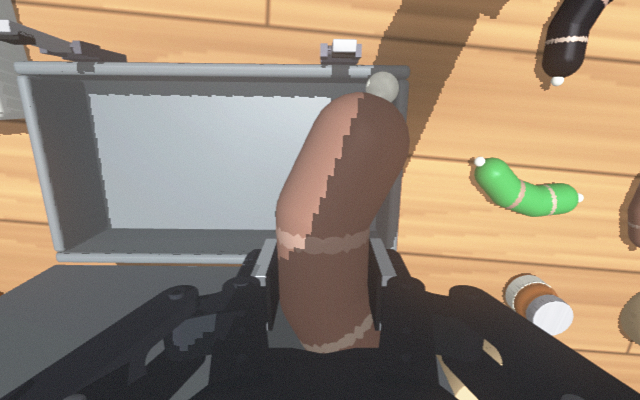

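The wrist picture shows sausage A held over the box. The box rim corners are at (410,68), (15,65), (57,262) and (395,248), the clamps stand up at (341,46) and (41,39), and the lid is at lower left.

Run:
```python
from h import *
p=ctrl.read_camera("wrist")
for uv in [(410,68),(15,65),(57,262),(395,248)]: print(ray(p,uv,.09).round(4))
```

```text
[ 0.4462 -0.0855  0.09  ]
[ 0.4775 -0.4417  0.09  ]
[ 0.673  -0.4274  0.09  ]
[ 0.623 -0.072  0.09 ]
```

>>> apply_moves(delta_rot=[[0,0,0],[0,0,0],[0,0,0],[0,0,0],[0,0,0],[0,0,0],[0,0,0],[0,0,0],[0,0,0],[0,0,0]], dp=[[0,0,1],[0,0,1],[0,0,1],[0,0,1],[0,0,1],[0,0,1],[0,0,1],[0,0,1],[0,0,1],[0,0,0.6]], gripper=[0.1,0.1,0.1,0.1,0.1,0.1,0.1,0.1,0.1,0.1])

```text
t: 10.23
tcp_pos: [0.5492, -0.1552, 0.0289]
eef_rot: [-0.047, 0.999, 0.0, -0.001]
ft_force: [-0.9, 0.4, -1.1]
finger_gap: 0.44
grasp_force: 45.1
```

>>> apply_moves(delta_rot=[[0,0,0],[0,0,0],[0,0,0],[0,0,0],[0,0,0]], dp=[[0,0,0],[0,0,0],[0,0,0],[0,0,0],[0,0,0]], gripper=[0.1,0.75,0.75,0.75,0.75])

```text
t: 10.65
tcp_pos: [0.5519, -0.1564, 0.033]
eef_rot: [-0.046, 0.999, -0.0, 0.002]
ft_force: [-0.3, -0.2, -0.4]
finger_gap: 0.75
grasp_force: 0.0
```

>>> apply_moves(delta_rot=[[0,0,0],[0,0,0],[0,0,0],[0,0,0],[0,0,0],[0,0,0],[0,0,0],[0,0,0],[0,0,0],[0,0,0]], dp=[[0,0,-1],[0,0,-1],[0,0,-1],[0,0,-1],[0,0,-1],[0,0,-1],[0,0,-1],[0,0,-1],[0,0,-1],[0,0,-1]], gripper=[0.75,0.75,0.75,0.75,0.75,0.75,0.75,0.75,0.75,0.75])

```text
t: 11.48
tcp_pos: [0.5505, -0.156, 0.2839]
eef_rot: [-0.046, 0.999, -0.0, 0.001]
ft_force: [0.4, -0.3, -0.5]
finger_gap: 0.747
grasp_force: 0.0
```

Run:
```python
from h import *
p=ctrl.read_camera("top"); spots(p,["sausage1"])
plan(.549,.255,.15,-7)
```

```text
sausage1 0.87 [0.55  0.255 0.033] [260. 196.]
sausage1 0.76 [0.558 0.085 0.035] [312. 194.]
sausage1 0.74 [0.517 0.515 0.032] [178. 204.]
sausage1 0.7 [ 0.538 -0.14   0.05 ] [383. 202.]
t 11.6 tcp [ 0.5534 -0.1568  0.2876] yaw 5.3 dp units [-1.29 16.44  5.46] rotz units 3.08 gap 0.75 F [-0.1  0.8 -1.2]
```

>>> apply_moves(delta_rot=[[0,0,0],[0,0,0],[0,0,0],[0,0,0],[0,0,0],[0,0,0],[0,0,0],[0,0,0],[0,0,0],[0,0,0]], dp=[[-0.1,1,0],[-0.1,1,0],[-0.1,1,0],[-0.1,1,0],[-0.1,1,0],[-0.1,1,0],[-0.1,1,0],[-0.1,1,0],[-0.1,1,0],[-0.1,1,0]], gripper=[0.8,0.8,0.8,0.8,0.8,0.8,0.8,0.8,0.8,0.8])

```text
t: 12.42
tcp_pos: [0.5519, 0.0964, 0.2817]
eef_rot: [-0.046, 0.999, 0.0, 0.0]
ft_force: [-0.1, 0.5, -0.8]
finger_gap: 0.798
grasp_force: 0.0
```

>>> apply_moves(delta_rot=[[0,0,0],[0,0,0],[0,0,0],[0,0,0],[0,0,0],[0,0,0],[0,0,0.8],[0,0,0.8],[0,0,0.8],[0,0,0.7]], dp=[[-0.1,1,0],[-0.1,1,0],[-0.1,1,0],[0,1,0],[0,1,0],[0,1,0],[0,0.4,1],[0,0,1],[0,0,1],[0,0,1]], gripper=[0.8,0.8,0.8,0.8,0.8,0.8,0.8,0.8,0.8,0.8])

```text
t: 13.25
tcp_pos: [0.5447, 0.2556, 0.1807]
eef_rot: [0.063, 0.998, 0.0, 0.001]
ft_force: [-0.3, 0.1, 0.5]
finger_gap: 0.801
grasp_force: 0.0
```

Run:
```python
from h import *
p=ctrl.read_camera("wrist"); cv2.imwrite("pics/w4.png",p["img"]); spots(p,["sausage1"])
plan(.549,.255,.005,-7)
```

```text
sausage1 0.69 [0.403 0.097 0.035] [100.  32.]
sausage1 0.64 [0.51  0.514 0.031] [623. 103.]
sausage1 0.62 [0.556 0.092 0.034] [145. 215.]
sausage1 0.57 [0.55  0.255 0.034] [322. 187.]
t 13.3 tcp [0.5417 0.2536 0.1772] yaw -7.1 dp units [-0.33  0.12  6.88] rotz units -0.02 gap 0.8 F [ 0.1 -0.3 -0.4]
```

View pics/w4.png

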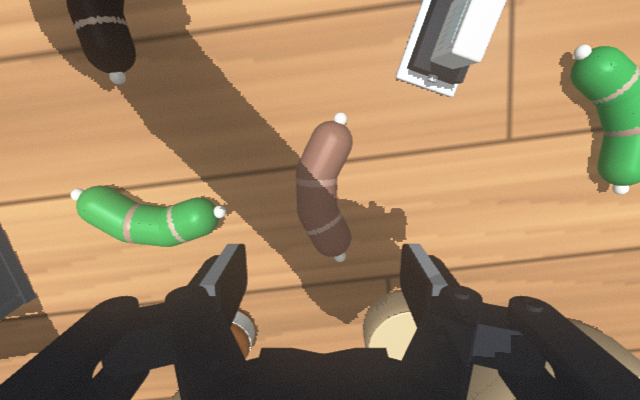

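Brown sausage B is at (318,190), with its knots at (341,118) and (340,257), aligned with the tool. I'll grasp it.

>>> apply_moves(delta_rot=[[0,0,0],[0,0,0],[0,0,0],[0,0,0],[0,0,0],[0,0,0],[0,0,0],[0,0,0],[0,0,0]], dp=[[-0.45,0.1,1],[0,0,1],[0,0,1],[0,0,1],[0,0,1],[0,0,1],[0,0,0.5],[0,0,0.3],[0,0,0]], gripper=[0.8,0.8,0.8,0.8,0.8,0.8,0.8,0.8,0.8])

```text
t: 14.1
tcp_pos: [0.5561, 0.2562, 0.0109]
eef_rot: [0.062, 0.998, -0.0, -0.001]
ft_force: [0.2, 1.1, 0.3]
finger_gap: 0.803
grasp_force: 0.0
```

>>> apply_moves(delta_rot=[[0,0,0],[0,0,0],[0,0,0],[0,0,0],[0,0,0],[0,0,0]], dp=[[0,0,0],[0,0,0],[0,0,0],[0,0,0],[0,0,0],[0,0,0]], gripper=[0.1,0.1,0.1,0.1,0.1,0.1], force=50)

```text
t: 14.6
tcp_pos: [0.5579, 0.2566, 0.0134]
eef_rot: [0.062, 0.998, 0.001, 0.001]
ft_force: [-0.9, -1.6, 6.7]
finger_gap: 0.424
grasp_force: 50.0
```

>>> apply_moves(delta_rot=[[0,0,0],[0,0,0],[0,0,0],[0,0,0],[0,0,0],[0,0,0],[0,0,0],[0,0,0],[0,0,0],[0,0,0]], dp=[[0,0,-0.5],[0,0,-1],[0,0,-1],[0,0,-1],[0,0,-1],[0,0,-1],[0,0,-1],[0,0,-1],[0,0,-1],[0,0,-1]], gripper=[0.1,0.1,0.1,0.1,0.1,0.1,0.1,0.1,0.1,0.1])

```text
t: 15.43
tcp_pos: [0.556, 0.2565, 0.2514]
eef_rot: [0.062, 0.998, 0.0, 0.0]
ft_force: [0.8, 0.4, -1.3]
finger_gap: 0.419
grasp_force: 50.4
```

>>> apply_moves(delta_rot=[[0,0,-0.8],[0,0,-0.8],[0,0,-0.8],[0,0,-0.6]], dp=[[0,0,-0.5],[0,0,-0.5],[0,0,-0.2],[0,0,0]], gripper=[0.1,0.1,0.1,0.1])

```text
t: 15.77
tcp_pos: [0.5569, 0.257, 0.2823]
eef_rot: [-0.044, 0.999, 0.001, 0.002]
ft_force: [-0.4, 0.8, -2.9]
finger_gap: 0.419
grasp_force: 54.2
```

Run:
```python
from h import *
plan(.557,-.24,.27,5)
```

```text
t 15.8 tcp [0.5569 0.257  0.2823] yaw 5.1 dp units [  1.77 -19.8    0.45] rotz units 0.02 gap 0.42 F [-0.4  0.8 -2.9]
```

>>> apply_moves(delta_rot=[[0,0,0],[0,0,0],[0,0,0],[0,0,0],[0,0,0],[0,0,0],[0,0,0],[0,0,0],[0,0,0],[0,0,0]], dp=[[0.1,-0.8,0],[0.1,-1,0],[0.1,-1,0],[0.1,-1,0],[0.1,-1,0],[0.1,-1,0],[0.1,-1,0],[0.1,-1,0],[0.1,-1,0],[0.1,-1,0]], gripper=[0.1,0.1,0.1,0.1,0.1,0.1,0.1,0.1,0.1,0.1])

```text
t: 16.6
tcp_pos: [0.552, 0.0092, 0.2801]
eef_rot: [-0.043, 0.999, 0.0, 0.001]
ft_force: [0.6, 0.6, -1.3]
finger_gap: 0.419
grasp_force: 54.3
```

>>> apply_moves(delta_rot=[[0,0,0],[0,0,0],[0,0,0],[0,0,0],[0,0,0],[0,0,0],[0,0,0],[0,0,0],[0,0,0],[0,0,0]], dp=[[0.1,-1,0],[0.1,-1,0],[0.1,-1,0],[0.1,-1,0],[0.1,-1,0],[0.1,-1,0],[0.1,-1,0],[0.1,-1,0],[0,-1,0],[0,-1,0]], gripper=[0.1,0.1,0.1,0.1,0.1,0.1,0.1,0.1,0.1,0.1])

```text
t: 17.43
tcp_pos: [0.5537, -0.2415, 0.2801]
eef_rot: [-0.043, 0.999, 0.0, 0.001]
ft_force: [0.6, -0.2, -0.8]
finger_gap: 0.42
grasp_force: 54.3
```

>>> apply_moves(delta_rot=[[0,0,0],[0,0,0],[0,0,0],[0,0,0]], dp=[[0,-1,0],[0,0,0],[0,0,0],[0,0,0]], gripper=[0.1,0.1,0.1,0.1])

```text
t: 17.77
tcp_pos: [0.5561, -0.2647, 0.2794]
eef_rot: [-0.043, 0.999, 0.0, 0.0]
ft_force: [-0.4, 0.6, -1.6]
finger_gap: 0.425
grasp_force: 54.4
```

Run:
```python
from h import *
plan(.558,-.265,.033,5)
p=ctrl.read_camera("wrist"); cv2.imwrite("pics/w5.png",p["img"])
```

```text
t 17.8 tcp [ 0.5561 -0.2647  0.2794] yaw 4.9 dp units [-0.07 -0.03  9.86] rotz units -0.02 gap 0.42 F [-0.4  0.6 -1.6]
```

View pics/w5.png

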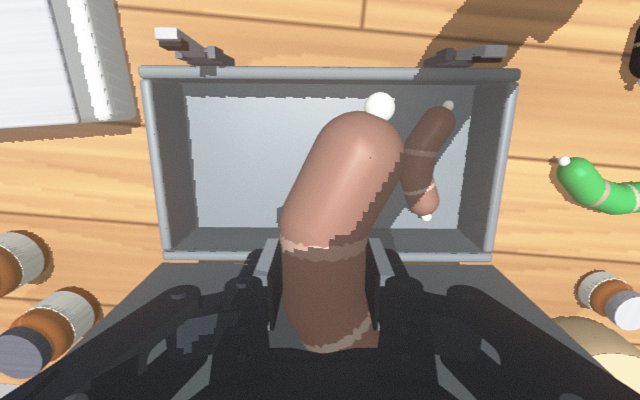

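The picture shows sausage A inside the box at (425,160), with B held above the middle of it. I'll lower B about 15 mm to the left in the image.

>>> apply_moves(delta_rot=[[0,0,0],[0,0,0],[0,0,0],[0,0,0],[0,0,0],[0,0,0],[0,0,0],[0,0,0],[0,0,0],[0,0,0]], dp=[[0,-0.6,1],[0,0,1],[0,0,1],[0,0,1],[0,0,1],[0,0,1],[0,0,1],[0,0,1],[0,0,1],[0,0,0.6]], gripper=[0.1,0.1,0.1,0.1,0.1,0.1,0.1,0.1,0.1,0.1])

```text
t: 18.65
tcp_pos: [0.5566, -0.2778, 0.0365]
eef_rot: [-0.044, 0.999, 0.001, -0.001]
ft_force: [-0.3, 0.8, -1.2]
finger_gap: 0.423
grasp_force: 54.4
```

>>> apply_moves(delta_rot=[[0,0,0],[0,0,0],[0,0,0],[0,0,0],[0,0,0]], dp=[[0,0,0],[0,0,0],[0,0,0],[0,0,0],[0,0,0]], gripper=[0.1,0.75,0.75,0.75,0.75])

```text
t: 19.07
tcp_pos: [0.5587, -0.281, 0.0407]
eef_rot: [-0.043, 0.999, -0.001, 0.002]
ft_force: [0.1, -0.2, -0.3]
finger_gap: 0.748
grasp_force: 0.0
```

>>> apply_moves(delta_rot=[[0,0,0],[0,0,0],[0,0,0],[0,0,0],[0,0,0],[0,0,0],[0,0,0],[0,0,0],[0,0,0],[0,0,0]], dp=[[0,0,-1],[0,0,-1],[0,0,-1],[0,0,-1],[0,0,-1],[0,0,-1],[0,0,-1],[0,0,-1],[0,0,-1],[0,0,-1]], gripper=[0.75,0.75,0.75,0.75,0.75,0.75,0.75,0.75,0.75,0.75])

```text
t: 19.9
tcp_pos: [0.5573, -0.2806, 0.2915]
eef_rot: [-0.043, 0.999, -0.0, 0.001]
ft_force: [0.4, -0.9, -0.2]
finger_gap: 0.748
grasp_force: 0.0
```

Run:
```python
from h import *
p=ctrl.read_camera("wrist"); spots(p,["sausage1"])
plan(.441,.37,.28,-24)
```

```text
sausage1 0.96 [ 0.548 -0.273  0.048] [330. 154.]
sausage1 0.86 [ 0.541 -0.151  0.043] [434. 157.]
sausage1 0.84 [0.558 0.06  0.036] [601. 185.]
sausage1 0.62 [0.412 0.074 0.011] [635.  60.]
t 20.0 tcp [ 0.5599 -0.2819  0.2955] yaw 4.9 dp units [ 2.52 26.39  0.46] rotz units 7.22 gap 0.75 F [ 0.5 -1.   0.5]
```

>>> apply_moves(delta_rot=[[0,0,0],[0,0,0],[0,0,0],[0,0,0],[0,0,0],[0,0,0],[0,0,0],[0,0,0],[0,0,0],[0,0,0]], dp=[[0.1,1,0],[0.1,1,0],[0.1,1,0],[0.1,1,0],[0.1,1,0],[0.1,1,0],[0.1,1,0],[0.1,1,0],[0.1,1,0],[0.1,1,0]], gripper=[0.8,0.8,0.8,0.8,0.8,0.8,0.8,0.8,0.8,0.8])

```text
t: 20.83
tcp_pos: [0.5105, -0.0325, 0.2892]
eef_rot: [-0.043, 0.999, -0.0, 0.0]
ft_force: [-0.3, 0.6, 0.9]
finger_gap: 0.801
grasp_force: 0.0
```

>>> apply_moves(delta_rot=[[0,0,0],[0,0,0],[0,0,0],[0,0,0],[0,0,0],[0,0,0],[0,0,0],[0,0,0],[0,0,0],[0,0,0]], dp=[[0.1,1,0],[0.1,1,0],[0.1,1,0],[0.1,1,0],[0.1,1,0],[0.1,1,0],[0.1,1,0],[0.1,1,0],[0.1,1,0],[0.1,1,0]], gripper=[0.8,0.8,0.8,0.8,0.8,0.8,0.8,0.8,0.8,0.8])

```text
t: 21.67
tcp_pos: [0.4642, 0.2144, 0.2892]
eef_rot: [-0.043, 0.999, 0.0, 0.001]
ft_force: [0.0, -0.2, -0.0]
finger_gap: 0.799
grasp_force: 0.0
```

>>> apply_moves(delta_rot=[[0,0,0],[0,0,0],[0,0,0],[0,0,0],[0,0,0],[0,0,0],[0,0,1],[0,0,1],[0,0,1],[0,0,1]], dp=[[0.1,1,0],[0.1,1,0],[0.1,1,0],[0.1,1,0],[0.1,1,0],[0,1,0],[0,0.3,0.5],[0,0,0.5],[0,0,0.5],[0,0,0.5]], gripper=[0.6,0.6,0.6,0.6,0.6,0.6,0.6,0.6,0.6,0.6])

```text
t: 22.5
tcp_pos: [0.4386, 0.3694, 0.2385]
eef_rot: [0.098, 0.995, 0.0, 0.0]
ft_force: [-0.7, -0.4, -0.2]
finger_gap: 0.6
grasp_force: 0.0
```

>>> apply_moves(delta_rot=[[0,0,1],[0,0,1],[0,0,1],[0,0,0],[0,0,0]], dp=[[0,0,0.5],[0,0,0.5],[0,0,0.5],[0,0,0],[0,0,0]], gripper=[0.6,0.6,0.6,0.6,0.6])

```text
t: 22.92
tcp_pos: [0.4383, 0.3688, 0.2011]
eef_rot: [0.199, 0.98, -0.0, -0.0]
ft_force: [0.0, -0.6, 0.6]
finger_gap: 0.596
grasp_force: 0.0
```

Run:
```python
from h import *
p=ctrl.read_camera("wrist"); cv2.imwrite("pics/w6.png",p["img"]); spots(p,["logger","dock"])
plan(.441,.37,.28,-24)
```

```text
logger 0.86 [0.436 0.374 0.078] [327. 183.]
dock 0.68 [0.423 0.382 0.033] [329. 156.]
t 23.1 tcp [0.4392 0.3697 0.2025] yaw -23.0 dp units [-0.06  0.05 -3.1 ] rotz units 0.25 gap 0.6 F [-0.1 -0.7  0.5]
```

View pics/w6.png

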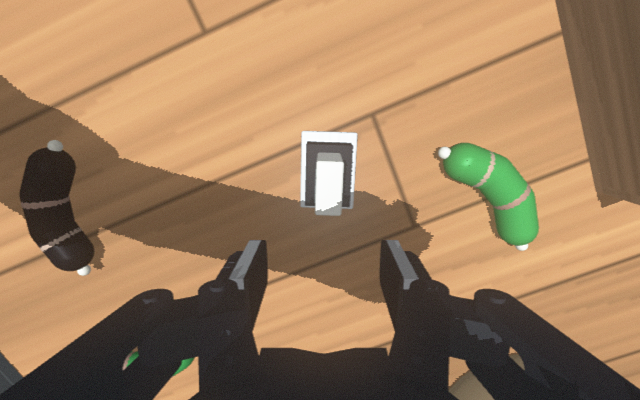

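The logger's top face is centred at (329,186) and square to the tool. The dock plate is at (329,170).

Run:
```python
from h import *
p=ctrl.read_camera("wrist")
print([ray(p,uv,z).round(4) for uv,z in [((329,186),.08),((316,132),.0),((329,168),.003),((302,205),.003),((354,205),.003),((303,133),.003),((355,133),.003)]])
w=ray(p,(329,186),.08); plan(w[0],w[1],.043,-23)
```

```text
[array([0.4398, 0.3756, 0.08  ]), array([0.4016, 0.3789, 0.    ]), array([0.4404, 0.3769, 0.003 ]), array([0.4662, 0.3349, 0.003 ]), array([0.4879, 0.386 , 0.003 ]), array([0.3972, 0.3666, 0.003 ]), array([0.4176, 0.4149, 0.003 ])]
t 23.1 tcp [0.4393 0.3697 0.2025] yaw -23.0 dp units [0.08 0.22 6.38] rotz units -0.01 gap 0.6 F [ 0.2 -0.2 -1. ]
```

>>> apply_moves(delta_rot=[[0,0,0],[0,0,0],[0,0,0],[0,0,0],[0,0,0],[0,0,0],[0,0,0],[0,0,0],[0,0,0]], dp=[[0.05,0.22,1],[0,0,1],[0,0,1],[0,0,1],[0,0,1],[0,0,0.8],[0,0,0.5],[0,0,0.1],[0,0,0]], gripper=[0.6,0.6,0.6,0.6,0.6,0.6,0.6,0.6,0.6])

```text
t: 23.87
tcp_pos: [0.4397, 0.3747, 0.0411]
eef_rot: [0.2, 0.98, -0.0, -0.0]
ft_force: [0.3, -0.4, 1.3]
finger_gap: 0.598
grasp_force: 0.0
```

>>> apply_moves(delta_rot=[[0,0,0],[0,0,0],[0,0,0],[0,0,0],[0,0,0],[0,0,0]], dp=[[0,0,0],[0,0,0],[0,0,0],[0,0,0],[0,0,0],[0,0,0]], gripper=[0,0,0,0,0,0], force=80)

```text
t: 24.37
tcp_pos: [0.4404, 0.3747, 0.043]
eef_rot: [0.2, 0.98, 0.0, 0.001]
ft_force: [-0.7, -2.6, 4.8]
finger_gap: 0.247
grasp_force: 78.5
```

>>> apply_moves(delta_rot=[[0,0,0],[0,0,0],[0,0,0],[0,0,0],[0,0,0],[0,0,0],[0,0,0],[0,0,0],[0,0,0],[0,0,0]], dp=[[0,0,-0.2],[0,0,-0.2],[0,0,-0.2],[0,0,-0.3],[0,0,-0.4],[0,0,-0.4],[0,0,-0.5],[0,0,-0.5],[0,0,-0.5],[0,0,-0.5]], gripper=[0,0,0,0,0,0,0,0,0,0])

```text
t: 25.2
tcp_pos: [0.4399, 0.3749, 0.1355]
eef_rot: [0.2, 0.98, 0.0, 0.0]
ft_force: [0.3, 0.2, -1.7]
finger_gap: 0.25
grasp_force: 78.5
```

Run:
```python
from h import *
p=ctrl.read_camera("top"); spots(p,["logger","dock"])
p=ctrl.read_camera("scene"); spots(p,["logger","dock"])
plan(.571,-.38,.27,5)
```

```text
dock 0.77 [0.446 0.357 0.017] [227. 227.]
dock 0.48 [ 0.553 -0.268  0.044] [423. 198.]
logger 0.58 [0.46  0.376 0.153] [419. 232.]
dock 0.56 [0.446 0.378 0.027] [414. 254.]
t 25.5 tcp [0.4393 0.3742 0.1331] yaw -23.1 dp units [-16.67 -25.69  -5.45] rotz units -7.02 gap 0.25 F [-0.5 -0.6 -0.9]
```

>>> apply_moves(delta_rot=[[0,0,-1],[0,0,-1],[0,0,-1],[0,0,-1],[0,0,-1],[0,0,-1],[0,0,-1],[0,0,0]], dp=[[0,0,-1],[0,0,-1],[0,0,-1],[0,0,-1],[0,0,-1],[0,0,-0.8],[0,0,0],[0,0,0]], gripper=[0,0,0,0,0,0,0,0])

```text
t: 26.17
tcp_pos: [0.4401, 0.3751, 0.2794]
eef_rot: [-0.044, 0.999, 0.0, 0.0]
ft_force: [0.3, -0.0, -1.3]
finger_gap: 0.248
grasp_force: 78.9
```

>>> apply_moves(delta_rot=[[0,0,0],[0,0,0],[0,0,0],[0,0,0],[0,0,0],[0,0,0],[0,0,0],[0,0,0],[0,0,0],[0,0,0]], dp=[[-0.08,-1,0],[-0.08,-1,0],[-0.08,-1,0],[-0.08,-1,0],[-0.08,-1,0],[-0.08,-1,0],[-0.08,-1,0],[-0.08,-1,0],[-0.08,-1,0],[-0.08,-1,0]], gripper=[0,0,0,0,0,0,0,0,0,0])

```text
t: 27.0
tcp_pos: [0.4801, 0.1257, 0.2771]
eef_rot: [-0.042, 0.999, -0.0, -0.002]
ft_force: [-0.1, 0.3, -0.7]
finger_gap: 0.248
grasp_force: 78.9
```

>>> apply_moves(delta_rot=[[0,0,0],[0,0,0],[0,0,0],[0,0,0],[0,0,0],[0,0,0],[0,0,0],[0,0,0],[0,0,0],[0,0,0]], dp=[[-0.08,-1,0],[-0.08,-1,0],[-0.08,-1,0],[-0.08,-1,0],[-0.08,-1,0],[-0.08,-1,0],[-0.08,-1,0],[-0.08,-1,0],[-0.08,-1,0],[-0.08,-1,0]], gripper=[0,0,0,0,0,0,0,0,0,0])

```text
t: 27.83
tcp_pos: [0.5214, -0.1211, 0.2769]
eef_rot: [-0.042, 0.999, 0.0, -0.002]
ft_force: [0.6, -0.3, -1.0]
finger_gap: 0.248
grasp_force: 78.9
```

>>> apply_moves(delta_rot=[[0,0,0],[0,0,0],[0,0,0],[0,0,0],[0,0,0],[0,0,0],[0,0,0],[0,0,0],[0,0,0],[0,0,0]], dp=[[-0.08,-1,0],[-0.08,-1,0],[-0.08,-1,0],[-0.08,-1,0],[-0.08,-1,0],[-0.08,-1,0],[-0.08,-1,0],[-0.08,-0.8,0],[0,0,0],[0,0,0]], gripper=[0,0,0,0,0,0,0,0,0,0])

```text
t: 28.67
tcp_pos: [0.5536, -0.314, 0.2764]
eef_rot: [-0.041, 0.999, 0.001, -0.002]
ft_force: [0.4, 1.0, -0.4]
finger_gap: 0.25
grasp_force: 78.8
```

Run:
```python
from h import *
plan(.5605,-.361,.052,5)
p=ctrl.read_camera("wrist"); cv2.imwrite("pics/w7.png",p["img"])
```

```text
t 28.7 tcp [ 0.5536 -0.314   0.2764] yaw 4.6 dp units [-0.15 -1.91  8.97] rotz units -0.09 gap 0.25 F [ 0.4  1.  -0.4]
```

View pics/w7.png

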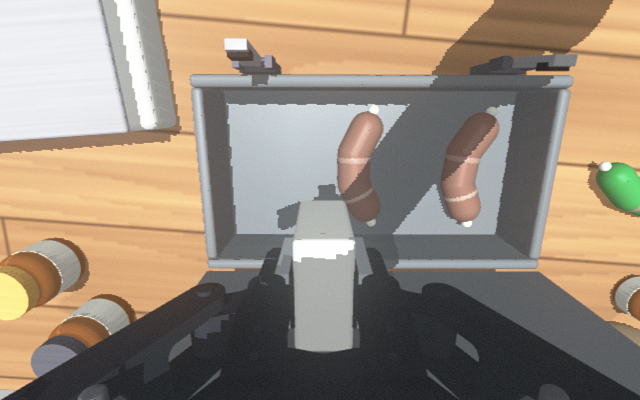

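The picture shows both sausages in the box at (358,165) and (470,168), with the logger held upright. The free space is on the left (y from -0.35 on).

>>> apply_moves(delta_rot=[[0,0,0],[0,0,0],[0,0,0],[0,0,0],[0,0,0],[0,0,0],[0,0,0],[0,0,0],[0,0,0],[0,0,0]], dp=[[-0.1,-1,0],[0,-0.9,0.5],[0,0,1],[0,0,1],[0,0,1],[0,0,1],[0,0,1],[0,0,1],[0,0,1],[0,0,1]], gripper=[0,0,0,0,0,0,0,0,0,0])

```text
t: 29.55
tcp_pos: [0.5617, -0.3576, 0.0647]
eef_rot: [-0.043, 0.999, 0.001, -0.0]
ft_force: [0.0, -0.3, -1.5]
finger_gap: 0.255
grasp_force: 78.8
```

>>> apply_moves(delta_rot=[[0,0,0],[0,0,0],[0,0,0],[0,0,0],[0,0,0],[0,0,0],[0,0,0]], dp=[[0,0,0.5],[0,0,0],[0,0,0],[0,0,0],[0,0,0],[0,0,0],[0,0,0]], gripper=[0,0,0.4,0.4,0.4,0.4,0.4])

```text
t: 30.13
tcp_pos: [0.5624, -0.3605, 0.0553]
eef_rot: [-0.043, 0.999, -0.001, 0.001]
ft_force: [0.4, -0.1, 0.2]
finger_gap: 0.401
grasp_force: 0.1
```

>>> apply_moves(delta_rot=[[0,0,0],[0,0,0],[0,0,0],[0,0,0],[0,0,0],[0,0,0],[0,0,0],[0,0,0],[0,0,0],[0,0,0]], dp=[[0,0,-0.5],[0,0,-1],[0,0,-1],[0,0,-1],[0,0,-1],[0,0,-1],[0,0,-1],[0,0,-1],[0,0,-1],[0,0,-0.5]], gripper=[0.4,0.4,0.4,0.4,0.4,0.4,0.4,0.4,0.4,0.4])

```text
t: 30.97
tcp_pos: [0.5628, -0.361, 0.2841]
eef_rot: [-0.043, 0.999, -0.002, 0.003]
ft_force: [0.1, -0.3, 0.6]
finger_gap: 0.399
grasp_force: 0.0
```

Run:
```python
from h import *
plan(.5605,-.361,.052,5)
p=ctrl.read_camera("wrist"); spots(p,["logger","sausage1","lid_handle"])
q=ctrl.read_camera("scene"); spots(q,["lid_handle","logger"])
r=ctrl.read_camera("top"); spots(r,["lid_handle","lid","logger"])
a=cv2.resize(r["img"][120:260,330:530],(800,560),interpolation=3); b=cv2.resize(q["img"][60:220,130:330],(500,400),interpolation=3); c=np.zeros((400,800,3),np.uint8)
c[:,:500]=b; c[:210,500:]=cv2.resize(r["img"][120:260,330:530],(300,210)); c[212:400,500:]=cv2.resize(p["img"],(300,188)); cv2.imwrite("pics/c8.png",c)
```

```text
t 31.0 tcp [ 0.5628 -0.361   0.2841] yaw 4.9 dp units [0.14 0.04 9.28] rotz units -0.03 gap 0.4 F [ 0.1 -0.3  0.6]
logger 0.55 [ 0.557 -0.352  0.081] [332. 164.]
sausage1 0.72 [ 0.547 -0.276  0.045] [399. 155.]
sausage1 0.66 [ 0.542 -0.152  0.045] [507. 159.]
sausage1 0.44 [0.543 0.027 0.015] [636. 168.]
lid_handle 0.63 [ 0.648 -0.189  0.179] [517. 306.]
lid_handle 0.78 [ 0.66  -0.227  0.217] [209. 142.]
lid_handle 0.96 [ 0.657 -0.246  0.251] [436. 152.]
lid 0.79 [ 0.656 -0.248  0.257] [438. 152.]
lid 0.4 [ 0.44  -0.148  0.165] [393. 232.]
lid 0.27 [ 0.457 -0.379  0.155] [472. 228.]
logger 0.63 [ 0.556 -0.346  0.082] [451. 197.]
logger 0.45 [0.719 0.321 0.042] [241. 143.]
```

View pics/c8.png

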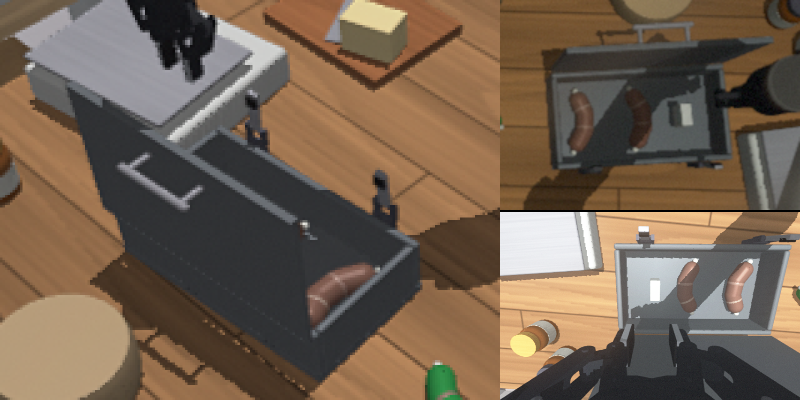

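The composite shows the logger standing in the box at (655,290) in the wrist inset, both sausages inside, and the lid upright with its bar handle at about (192,134) in the scene and (440,139) in the top view. I'll triangulate the handle.

```bash
cat >> h.py <<'E'
def tri(p,a,q,b):
    P=[np.array(c["K"])@np.c_[cam(c)[0],cam(c)[1]] for c in (p,q)]
    X=cv2.triangulatePoints(P[0],P[1],np.array(a,float).reshape(2,1),np.array(b,float).reshape(2,1)); return (X[:3]/X[3]).ravel()
E
python3 - <<'E'
from h import *
p=ctrl.read_camera("top"); q=ctrl.read_camera("scene")
print(tri(p,(439.5,139),q,(192,134)).round(3), tri(p,(420,140),q,(205,141.6)).round(3), tri(p,(458.7,138),q,(179,127)).round(3))
# predicted handle pixel for lid angles
c=np.array([.661,-.246]); ax=np.array([np.cos(np.radians(5)),np.sin(np.radians(5))])
for th in (1.2,1.3,1.4,1.5,1.6):
    dx=-.17*np.cos(th)+.047*np.sin(th); z=.09+.17*np.sin(th)+.047*np.cos(th)
    X=np.r_[c+ax*dx,z]; print(th,X.round(3),proj(p,X).round(1),proj(q,X).round(1))
plan(.745,-.24,.41,5)
E
```

```text
[ 0.692 -0.254  0.255] [ 0.687 -0.201  0.258] [ 0.697 -0.307  0.25 ]
1.2 [ 0.643 -0.248  0.265] [438.7 155.9] [206.2 123.5]
1.3 [ 0.661 -0.246  0.266] [438.1 149.3] [201.6 126.6]
1.4 [ 0.678 -0.244  0.266] [437.4 142.9] [197.  130.3]
1.5 [ 0.696 -0.243  0.263] [436.4 136.7] [192.6 134.5]
1.6 [ 0.713 -0.241  0.259] [435.3 130.9] [188.3 139. ]
t 31.6 tcp [ 0.5614 -0.36    0.2782] yaw 4.9 dp units [-7.72  4.16 -5.28] rotz units -0.02 gap 0.4 F [-0.3 -1.   0. ]
```

>>> apply_moves(delta_rot=[[0,0,0],[0,0,0],[0,0,0],[0,0,0],[0,0,0],[0,0,0]], dp=[[0,0,-1],[0,0,-1],[0,0,-1],[0,0,-1],[0,0,-1],[0,0,-0.3]], gripper=[0,0,0,0,0,0], force=30)

```text
t: 32.12
tcp_pos: [0.5627, -0.3608, 0.4161]
eef_rot: [-0.043, 0.999, -0.002, 0.003]
ft_force: [-0.3, -0.2, -0.1]
finger_gap: 0.001
grasp_force: 0.0
```

>>> apply_moves(delta_rot=[[0,0,0],[0,0,0],[0,0,0],[0,0,0],[0,0,0],[0,0,0],[0,0,0],[0,0,0],[0,0,0],[0,0,0]], dp=[[-0.9,0.5,0],[-0.9,0.5,0],[-0.9,0.5,0],[-0.9,0.5,0],[-0.9,0.5,0],[-0.9,0.5,0],[-0.9,0.4,0],[-0.9,0.4,0],[0,0,0],[0,0,0]], gripper=[0,0,0,0,0,0,0,0,0,0])

```text
t: 32.95
tcp_pos: [0.7338, -0.248, 0.4087]
eef_rot: [-0.044, 0.999, 0.001, -0.001]
ft_force: [-1.0, -0.4, 0.3]
finger_gap: -0.001
grasp_force: 0.0
```

>>> apply_moves(delta_rot=[[0,0,0],[0,0,0],[0,0,0],[0,0,0],[0,0,0],[0,0,0],[0,0,0],[0,0,0],[0,0,0]], dp=[[0,0,1],[0,0,1],[0,0,1],[0,0,1],[0,0,1],[0,0,1],[0,0,0.8],[0,0,0],[0,0,0]], gripper=[0,0,0,0,0,0,0,0,0])

```text
t: 33.7
tcp_pos: [0.7312, -0.2509, 0.2401]
eef_rot: [-0.042, 0.999, 0.0, -0.002]
ft_force: [-0.1, -0.3, 0.5]
finger_gap: 0.002
grasp_force: 0.0
```

Run:
```python
from h import *
plan(.732,-.25,.24,5)
p=ctrl.read_camera("wrist"); q=ctrl.read_camera("scene"); r=ctrl.read_camera("top")
c=np.zeros((500,800,3),np.uint8); c[:,:500]=cv2.resize(q["img"][20:220,130:330],(500,500),interpolation=3)
c[:210,500:]=cv2.resize(r["img"][100:240,350:550],(300,210)); c[212:400,500:]=cv2.resize(p["img"],(300,188)); cv2.imwrite("pics/c9.png",c)
```

```text
t 33.7 tcp [ 0.7312 -0.2509  0.2401] yaw 4.8 dp units [-0.04  0.03  0.  ] rotz units -0.04 gap 0.0 F [-0.1 -0.3  0.5]
```

View pics/c9.png

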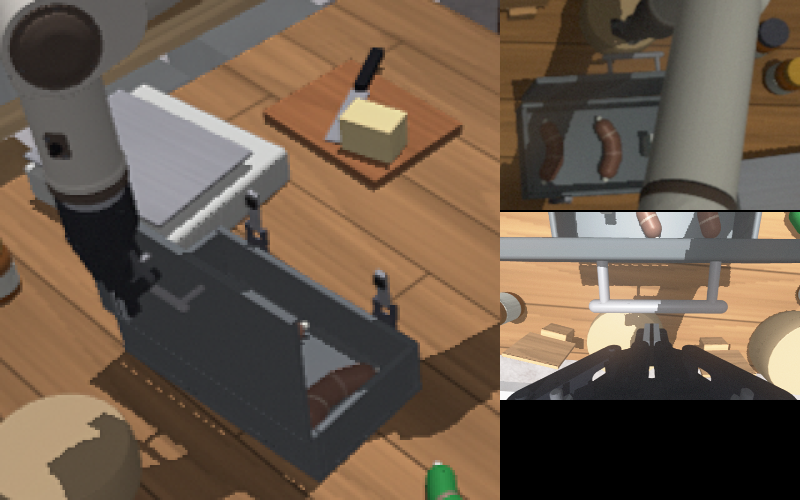

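The fingers are behind the handle bar: in the wrist inset the bar is at (658,306) and the fingers at (650,335). I'll push the lid toward the robot.

>>> apply_moves(delta_rot=[[0,0,0],[0,0,0],[0,0,0],[0,0,0],[0,0,0],[0,0,0],[0,0,0],[0,0,0],[0,0,0],[0,0,0]], dp=[[0.5,0,0],[0.5,0,0],[0.5,0,0],[0.5,0,0],[0.5,0,0],[0.5,0,0.1],[0.5,0,0.1],[0.5,0,0.1],[0.5,0,0.1],[0.5,0,0.1]], gripper=[0,0,0,0,0,0,0,0,0,0])

```text
t: 34.68
tcp_pos: [0.61, -0.2609, 0.2315]
eef_rot: [-0.043, 0.999, -0.001, 0.003]
ft_force: [3.6, 0.2, -1.8]
finger_gap: -0.003
grasp_force: 1.5
```

>>> apply_moves(delta_rot=[[0,0,0],[0,0,0],[0,0,0],[0,0,0]], dp=[[0.5,0,0.2],[0.5,0,0.2],[0.3,0,0.1],[0,0,0]], gripper=[0,0,0,0])

```text
t: 35.02
tcp_pos: [0.5751, -0.2641, 0.2175]
eef_rot: [-0.042, 0.999, -0.0, 0.0]
ft_force: [0.6, -0.3, -0.0]
finger_gap: 0.002
grasp_force: 0.0
```

Run:
```python
from h import *
plan(.6,-.25,.30,5)
for n in ("wrist","scene","top"):
    p=ctrl.read_camera(n); spots(p,["lid_handle"])
```

```text
t 35.0 tcp [ 0.5751 -0.2641  0.2175] yaw 4.8 dp units [-1.04  0.48 -3.3 ] rotz units -0.04 gap 0.0 F [ 0.6 -0.3 -0. ]
lid_handle 0.8 [ 0.542 -0.264  0.212] [329. 181.]
lid_handle 0.88 [ 0.591 -0.221  0.162] [231. 145.]
lid_handle 0.42 [ 0.442 -0.144  0.161] [284. 131.]
lid_handle 0.79 [ 0.562 -0.194  0.18 ] [410. 190.]
```

>>> apply_moves(delta_rot=[[0,0,0],[0,0,0],[0,0,0],[0,0,0],[0,0,0],[0,0,0],[0,0,0],[0,0,0],[0,0,0]], dp=[[-0.4,0,0],[0,0,-1],[0,0,-1],[0,0,-1],[0.7,0,0],[0.7,0,0],[0,0,1],[0,0,0.7],[0,0,0]], gripper=[0,0,0,0,0,0,0,0,0])

```text
t: 36.07
tcp_pos: [0.5495, -0.2645, 0.2452]
eef_rot: [-0.043, 0.999, 0.001, -0.003]
ft_force: [-0.4, 0.5, -0.5]
finger_gap: -0.001
grasp_force: 0.0
```

Run:
```python
from h import *
plan(.548,-.262,.235,5)
p=ctrl.read_camera("wrist"); cv2.imwrite("pics/w10.png",cv2.resize(p["img"],(480,300))); spots(p,["lid_handle"])
```

```text
t 36.1 tcp [ 0.5495 -0.2645  0.2452] yaw 4.9 dp units [0.05 0.1  0.41] rotz units -0.02 gap -0.0 F [-0.4  0.5 -0.5]
lid_handle 0.65 [ 0.539 -0.264  0.217] [325. 212.]
```

View pics/w10.png

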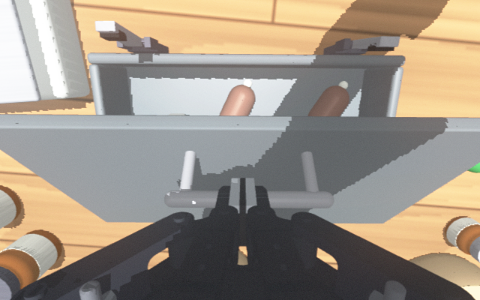

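The picture shows the lid at about 40°, with the bar along image row ~199 and the fingertips at (240,190), on top of it or slightly in front. I'll check with the calibration.

Run:
```python
from h import *
p=ctrl.read_camera("wrist"); s=ctrl.state()["tcp_pos"]
print(proj(p,s).round(), proj(p,s+[-.011,0,0]).round())
for z in (.22,.23,.24): print(ray(p,(327,265),z).round(3))
for th in (.6,.65,.7,.75,.8):
    f=th+.27; X=[.661-.1764*np.cos(f),-.262,.09+.1764*np.sin(f)]; print(th,np.round(X,3),proj(p,X).round())
```

```text
[322. 255.] [324. 233.]
[ 0.572 -0.261  0.22 ]
[ 0.567 -0.261  0.23 ]
[ 0.562 -0.262  0.24 ]
0.6 [ 0.547 -0.262  0.225] [329. 227.]
0.65 [ 0.554 -0.262  0.23 ] [328. 243.]
0.7 [ 0.561 -0.262  0.236] [327. 260.]
0.75 [ 0.569 -0.262  0.24 ] [326. 278.]
0.8 [ 0.576 -0.262  0.245] [325. 296.]
```

>>> apply_moves(delta_rot=[[0,0,0],[0,0,0],[0,0,0],[0,0,0],[0,0,0],[0,0,0],[0,0,0],[0,0,0],[0,0,0],[0,0,0]], dp=[[0,0,-0.6],[-0.45,0,0],[0,0,0.6],[0.1,0,0.2],[0.15,0,0.2],[0.15,0,0.2],[0.15,0,0.2],[0.15,0,0.2],[0.15,0,0.2],[0.15,0,0.2]], gripper=[0,0,0,0,0,0,0,0,0,0])

```text
t: 37.05
tcp_pos: [0.5358, -0.2679, 0.2155]
eef_rot: [-0.042, 0.999, -0.001, -0.0]
ft_force: [-0.6, -0.6, 2.7]
finger_gap: -0.002
grasp_force: 1.1
```

```bash
cat > lid.py <<'E'
from h import *
plan(.491,-.267,.142,5)
p=ctrl.read_camera("wrist"); cv2.imwrite("pics/w11.png",cv2.resize(p["img"],(480,300)))
for th in (0,.1,.2,.3,.4,.5,.6,.7):
    f=th+.27; X=[.661-.1764*np.cos(f),-.262,.09+.1764*np.sin(f)]; e=[.661-.2*np.cos(th),-.262,.09+.2*np.sin(th)]; print(th,np.round(X,3),proj(p,X).round(),proj(p,e).round())
E
python3 lid.py
```

```text
t 37.0 tcp [ 0.5358 -0.2679  0.2155] yaw 4.8 dp units [1.78 0.19 2.94] rotz units -0.04 gap -0.0 F [-0.6 -0.6  2.7]
0 [ 0.491 -0.262  0.137] [338. 139.] [339.  93.]
0.1 [ 0.497 -0.262  0.154] [338. 151.] [340.  94.]
0.2 [ 0.504 -0.262  0.17 ] [338. 168.] [341.  98.]
0.3 [ 0.512 -0.262  0.185] [337. 189.] [342. 106.]
0.4 [ 0.523 -0.262  0.2  ] [336. 216.] [342. 119.]
0.5 [ 0.534 -0.262  0.213] [335. 249.] [342. 139.]
0.6 [ 0.547 -0.262  0.225] [333. 286.] [342. 165.]
0.7 [ 0.561 -0.262  0.236] [331. 328.] [341. 199.]
```

View pics/w11.png

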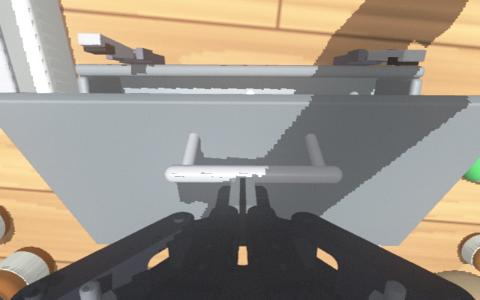

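The bar is now at row 174, so the lid is at about 0.45 rad with the fingertips pressing on it. I'll continue along the arc.

>>> apply_moves(delta_rot=[[0,0,0],[0,0,0],[0,0,0],[0,0,0],[0,0,0],[0,0,0],[0,0,0],[0,0,0],[0,0,0],[0,0,0]], dp=[[0.35,0,0.2],[0.3,0,0.25],[0.25,0,0.3],[0.2,0,0.3],[0.2,0,0.3],[0.15,0,0.3],[0.1,0,0.3],[0.1,0,0.3],[0.1,0,0.3],[0.1,0,0.3]], gripper=[0,0,0,0,0,0,0,0,0,0])

```text
t: 37.93
tcp_pos: [0.4912, -0.2707, 0.142]
eef_rot: [-0.043, 0.999, 0.0, 0.0]
ft_force: [-6.3, 5.1, 59.8]
finger_gap: -0.002
grasp_force: 32.9
```

>>> apply_moves(delta_rot=[[0,0,0],[0,0,0],[0,0,0],[0,0,0]], dp=[[0,0,0.1],[0,0,0.1],[0,0,0.1],[0,0,0]], gripper=[0,0,0,0])

```text
t: 38.27
tcp_pos: [0.4916, -0.2709, 0.1419]
eef_rot: [-0.043, 0.999, -0.0, 0.001]
ft_force: [-19.4, 9.9, 56.8]
finger_gap: -0.001
grasp_force: 28.3
```

```bash
python3 lid.py
```

```text
t 38.3 tcp [ 0.4916 -0.2709  0.1419] yaw 4.9 dp units [ 0.01  0.16 -0.01] rotz units -0.03 gap -0.0 F [-19.4   9.9  56.8]
0 [ 0.491 -0.262  0.137] [341. 249.] [342. 169.]
0.1 [ 0.497 -0.262  0.154] [342. 277.] [344. 178.]
0.2 [ 0.504 -0.262  0.17 ] [342. 313.] [346. 193.]
0.3 [ 0.512 -0.262  0.185] [342. 360.] [347. 216.]
0.4 [ 0.523 -0.262  0.2  ] [341. 419.] [349. 249.]
0.5 [ 0.534 -0.262  0.213] [339. 490.] [350. 295.]
0.6 [ 0.547 -0.262  0.225] [337. 573.] [351. 359.]
0.7 [ 0.561 -0.262  0.236] [333. 666.] [350. 443.]
```

View pics/w11.png

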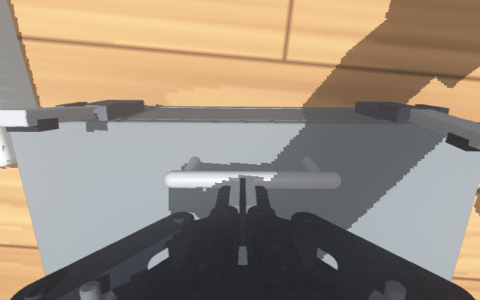

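The lid is shut: the bar is at row ~180 (240 at full size, against 249 predicted for shut), and the front edge meets the rim at row ~115. I'll lift off and go in front of the left clamp.

>>> apply_moves(delta_rot=[[0,0,0],[0,0,0],[0,0,0],[0,0,0],[0,0,0],[0,0,0],[0,0,0],[0,0,0],[0,0,0],[0,0,0]], dp=[[0,0,-0.6],[0,0,-1],[0,0,-1],[0,0,-1],[0,0,-1],[0.5,1,0],[0.5,1,0],[0.6,1,0],[0.6,1,0],[0.6,1,0]], gripper=[0,0,0,0,0,0,0,0,0,0])

```text
t: 39.15
tcp_pos: [0.4101, -0.1509, 0.2495]
eef_rot: [-0.043, 0.999, 0.0, 0.0]
ft_force: [0.9, 0.2, 0.9]
finger_gap: -0.0
grasp_force: 0.0
```

Run:
```python
from h import *
p=ctrl.read_camera("wrist"); spots(p,["clamp_left","clamp_left_tip","clamp_right_tip"])
q=ctrl.read_camera("scene"); spots(q,["clamp_left_tip","clamp_right_tip","lid_handle"]); r=ctrl.read_camera("top"); spots(r,["clamp_left_tip","clamp_right_tip","lid_handle"])
plan(.412,-.152,.145,5)
c=np.zeros((400,800,3),np.uint8); c[:,:400]=cv2.resize(q["img"][80:240,150:310],(400,400),interpolation=3)
c[:250,400:]=cv2.resize(p["img"],(400,250)); cv2.imwrite("pics/c12.png",c)
```

```text
clamp_left 0.89 [ 0.436 -0.153  0.138] [318. 222.]
clamp_left_tip 0.78 [ 0.434 -0.152  0.139] [319. 220.]
clamp_right_tip 0.83 [ 0.453 -0.372  0.154] [ 29. 227.]
clamp_right_tip 0.62 [ 0.456 -0.377  0.14 ] [232. 105.]
lid_handle 0.64 [ 0.562 -0.242  0.1  ] [237. 150.]
lid_handle 0.7 [ 0.56  -0.251  0.102] [423. 194.]
t 39.8 tcp [ 0.4109 -0.1527  0.2498] yaw 4.9 dp units [-0.05  0.02  4.19] rotz units -0.03 gap -0.0 F [-0.5  1.  -0.7]
```

View pics/c12.png

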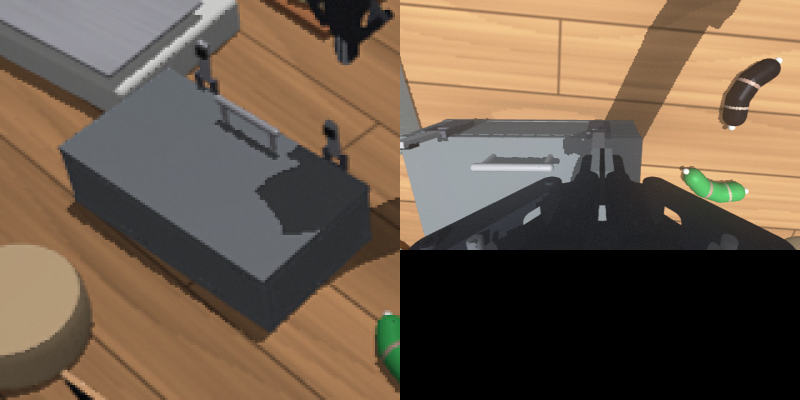

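The lid is shut flat and both clamps stand upright, at (203,65) and (332,140) in the left part. That was my 15th picture, one over the limit of 14, so I'll view no more and go by numbers. Folding the left clamp.

>>> apply_moves(delta_rot=[[0,0,0],[0,0,0],[0,0,0],[0,0,0],[0,0,0],[0,0,0],[0,0,0],[0,0,0],[0,0,0],[0,0,0]], dp=[[0.2,0,1],[0,0,1],[0,0,1],[0,0,1],[0,0,0.1],[0,0,0],[-0.4,0,0],[-0.4,0,0],[-0.4,0,0],[0,0,0]], gripper=[0,0,0,0,0,0,0,0,0,0])

```text
t: 40.58
tcp_pos: [0.439, -0.15, 0.1488]
eef_rot: [-0.043, 0.999, -0.0, 0.002]
ft_force: [0.9, -0.7, 0.4]
finger_gap: 0.001
grasp_force: 0.0
```

>>> apply_moves(delta_rot=[[0,0,0],[0,0,0],[0,0,0],[0,0,0],[0,0,0],[0,0,0]], dp=[[-0.3,0,0],[-0.3,0,0],[-0.3,0,0],[-0.2,0,0],[-0.2,0,0],[0,0,0]], gripper=[0,0,0,0,0,0])

```text
t: 41.08
tcp_pos: [0.4697, -0.1471, 0.1477]
eef_rot: [-0.043, 0.999, -0.0, 0.001]
ft_force: [0.4, 0.1, -0.3]
finger_gap: -0.006
grasp_force: 0.0
```

Run:
```python
from h import *
for n in ("wrist","scene","top"):
    p=ctrl.read_camera(n); print(n); spots(p,["clamp_left","clamp_left_tip"])
plan(.478,-.15,.18,5)
```

```text
wrist
clamp_left 0.65 [ 0.449 -0.15   0.126] [320. 198.]
clamp_left_tip 0.67 [ 0.448 -0.152  0.126] [317. 194.]
scene
clamp_left 0.48 [ 0.463 -0.145  0.135] [280. 141.]
clamp_left_tip 0.55 [ 0.467 -0.144  0.134] [279. 142.]
clamp_left_tip 0.49 [ 0.563 -0.24   0.104] [236. 150.]
top
t 41.5 tcp [ 0.4681 -0.1474  0.1477] yaw 4.9 dp units [-0.39 -0.14 -1.29] rotz units -0.03 gap -0.0 F [ 0.6 -0.  -0.8]
```

>>> apply_moves(delta_rot=[[0,0,0],[0,0,0],[0,0,0],[0,0,0],[0,0,0],[0,0,0],[0,0,0],[0,0,0],[0,0,0],[0,0,0]], dp=[[0,0,-0.7],[0,0,-0.5],[-0.5,0,0],[0,0,0.4],[0,0,0.4],[0,0,0.4],[0,0,0.4],[0,0,0.4],[0,0,0.3],[0,0,0.2]], gripper=[0,0,0,0,0,0,0,0,0,0])

```text
t: 42.37
tcp_pos: [0.4794, -0.1461, 0.1138]
eef_rot: [-0.043, 0.999, 0.0, -0.001]
ft_force: [-13.8, 1.6, 52.2]
finger_gap: 0.001
grasp_force: 26.9
```

Run:
```python
from h import *
for n in ("wrist","scene","top"):
    p=ctrl.read_camera(n); print(n); spots(p,["clamp_left","clamp_left_tip"])
plan(.478,-.15,.113,5)
```

```text
wrist
clamp_left 0.67 [ 0.447 -0.149  0.116] [321. 186.]
clamp_left_tip 0.98 [ 0.447 -0.15   0.115] [319. 187.]
scene
top
clamp_left_tip 0.62 [ 0.443 -0.153  0.113] [391. 232.]
t 42.8 tcp [ 0.4792 -0.146   0.1146] yaw 4.9 dp units [ 0.06 -0.15  0.06] rotz units -0.03 gap -0.0 F [-0.6 -0.4  4.2]
```

>>> apply_moves(delta_rot=[[0,0,0],[0,0,0],[0,0,0],[0,0,0],[0,0,0],[0,0,0]], dp=[[0,0,-0.6],[0,0,-1],[0,0,-1],[0,0,-1],[0,0,-1],[0,0,-0.8]], gripper=[0,0,0,0,0,0])

```text
t: 43.32
tcp_pos: [0.4797, -0.1463, 0.2508]
eef_rot: [-0.043, 0.999, 0.0, -0.001]
ft_force: [0.4, -0.3, -0.1]
finger_gap: -0.002
grasp_force: 0.0
```

>>> apply_moves(delta_rot=[[0,0,0],[0,0,0],[0,0,0],[0,0,0],[0,0,0],[0,0,0],[0,0,0],[0,0,0],[0,0,0],[0,0,0]], dp=[[0.5,-1,0],[0.5,-1,0],[0.5,-1,0],[0.5,-1,0],[0.5,-1,0],[0.5,-1,0],[0,-1,0],[0,-1,0],[0,-1,0],[0,0,0]], gripper=[0,0,0,0,0,0,0,0,0,0])

```text
t: 44.15
tcp_pos: [0.4227, -0.3819, 0.2488]
eef_rot: [-0.04, 0.999, -0.001, -0.001]
ft_force: [0.7, -0.9, 0.3]
finger_gap: 0.0
grasp_force: 0.0
```

Run:
```python
from h import *
for n in ("wrist","scene","top"):
    p=ctrl.read_camera(n); print(n); spots(p,["clamp_left_tip","clamp_right_tip","clamp_right"])
plan(.424,-.376,.147,5)
```

```text
wrist
clamp_left_tip 0.66 [ 0.46  -0.152  0.114] [576. 245.]
clamp_right_tip 0.58 [ 0.451 -0.382  0.145] [320. 229.]
clamp_right 0.61 [ 0.452 -0.383  0.137] [319. 227.]
clamp_right 0.28 [ 0.48  -0.222  0.103] [487. 255.]
scene
clamp_left_tip 0.65 [ 0.466 -0.146  0.116] [279. 146.]
clamp_right_tip 0.42 [ 0.455 -0.373  0.142] [233. 105.]
top
clamp_left_tip 0.58 [ 0.467 -0.153  0.114] [391. 224.]
clamp_right_tip 0.52 [ 0.452 -0.381  0.16 ] [474. 230.]
t 44.8 tcp [ 0.4252 -0.3764  0.2502] yaw 4.9 dp units [0.05 0.02 4.13] rotz units -0.01 gap -0.0 F [ 0.6  0.2 -0. ]
```

>>> apply_moves(delta_rot=[[0,0,0],[0,0,0],[0,0,0],[0,0,0],[0,0,0],[0,0,0],[0,0,0],[0,0,0],[0,0,0],[0,0,0]], dp=[[0.1,-0.1,1],[0,0,1],[0,0,1],[0,0,1],[0,0,0.1],[0,0,0],[-0.4,0,0],[-0.4,0,0],[-0.4,0,0],[0,0,0]], gripper=[0,0,0,0,0,0,0,0,0,0])

```text
t: 45.58
tcp_pos: [0.4563, -0.3768, 0.149]
eef_rot: [-0.044, 0.999, -0.001, 0.002]
ft_force: [0.8, -0.3, 0.3]
finger_gap: -0.001
grasp_force: 0.0
```

>>> apply_moves(delta_rot=[[0,0,0],[0,0,0],[0,0,0],[0,0,0],[0,0,0],[0,0,0]], dp=[[-0.3,0,0],[-0.3,0,0],[-0.3,0,0],[-0.3,0,0],[-0.1,0,0],[0,0,0]], gripper=[0,0,0,0,0,0])

```text
t: 46.08
tcp_pos: [0.4867, -0.3737, 0.1476]
eef_rot: [-0.044, 0.999, -0.0, 0.001]
ft_force: [-0.1, 0.2, 0.1]
finger_gap: -0.0
grasp_force: 0.0
```

Run:
```python
from h import *
for n in ("wrist","scene","top"):
    p=ctrl.read_camera(n); print(n); spots(p,["clamp_right_tip"])
plan(.498,-.376,.18,5)
```

```text
wrist
clamp_right_tip 0.98 [ 0.469 -0.381  0.134] [311. 206.]
scene
clamp_right_tip 0.37 [ 0.481 -0.372  0.13 ] [228. 112.]
top
clamp_right_tip 0.57 [ 0.463 -0.383  0.12 ] [469. 227.]
clamp_right_tip 0.33 [0.719 0.314 0.043] [243. 143.]
t 46.4 tcp [ 0.485  -0.3742  0.1476] yaw 4.9 dp units [-0.51 -0.11 -1.29] rotz units -0.03 gap 0.0 F [ 0.9  0.5 -0.6]
```

>>> apply_moves(delta_rot=[[0,0,0],[0,0,0],[0,0,0],[0,0,0],[0,0,0],[0,0,0],[0,0,0],[0,0,0],[0,0,0],[0,0,0]], dp=[[0,-0.1,-0.7],[0,-0.1,-0.5],[-0.5,0,0],[0,0,0.4],[0,0,0.4],[0,0,0.4],[0,0,0.4],[0,0,0.4],[0,0,0.3],[0,0,0.2]], gripper=[0,0,0,0,0,0,0,0,0,0])

```text
t: 47.22
tcp_pos: [0.4968, -0.3778, 0.114]
eef_rot: [-0.043, 0.999, 0.001, -0.001]
ft_force: [-10.9, 8.1, 43.8]
finger_gap: 0.0
grasp_force: 22.1
```

>>> apply_moves(delta_rot=[[0,0,0],[0,0,0],[0,0,0],[0,0,0],[0,0,0],[0,0,0],[0,0,0],[0,0,0]], dp=[[0,0,0],[0,0,-0.6],[0,0,-1],[0,0,-1],[0,0,-1],[0,0,-1],[0,0,-1],[0,0,-1]], gripper=[0,0,0,0,0,0,0,0])

```text
t: 47.88
tcp_pos: [0.4966, -0.378, 0.28]
eef_rot: [-0.042, 0.999, 0.001, -0.001]
ft_force: [-0.3, -0.2, -0.9]
finger_gap: -0.001
grasp_force: 0.0
```

Run:
```python
from h import *
for n in ("wrist","scene","top"):
    p=ctrl.read_camera(n); print(n); spots(p,["clamp_left_tip","clamp_right_tip","lid_handle","sausage1","logger","jar","small_cheese"],.35)
plan(.498,-.376,.18,5)
```

```text
wrist
clamp_left_tip 0.96 [ 0.463 -0.151  0.117] [571. 163.]
clamp_right_tip 0.62 [ 0.482 -0.379  0.121] [322. 163.]
lid_handle 0.81 [ 0.528 -0.241  0.104] [456. 217.]
sausage1 0.84 [0.544 0.027 0.021] [636. 224.]
scene
lid_handle 0.59 [ 0.562 -0.238  0.104] [237. 150.]
sausage1 0.6 [0.569 0.092 0.033] [312. 223.]
sausage1 0.59 [0.53  0.527 0.033] [443. 306.]
sausage1 0.56 [0.375 0.108 0.036] [358. 188.]
jar 0.82 [0.712 0.141 0.061] [290. 258.]
small_cheese 0.64 [ 0.484 -0.375  0.114] [227. 115.]
small_cheese 0.61 [0.734 0.326 0.037] [335. 310.]
top
clamp_left_tip 0.56 [ 0.464 -0.155  0.115] [392. 224.]
clamp_right_tip 0.75 [ 0.556 -0.257  0.098] [424. 195.]
clamp_right_tip 0.68 [ 0.483 -0.386  0.115] [469. 220.]
lid_handle 0.81 [ 0.559 -0.257  0.099] [424. 194.]
sausage1 0.88 [0.516 0.517 0.033] [178. 204.]
sausage1 0.81 [0.37  0.1   0.036] [306. 253.]
sausage1 0.63 [0.56  0.083 0.029] [313. 194.]
logger 0.4 [0.439 0.366 0.029] [224. 229.]
jar 0.73 [ 0.482 -0.384  0.112] [468. 220.]
jar 0.67 [0.698 0.13  0.063] [299. 149.]
jar 0.41 [ 0.555 -0.257  0.102] [424. 195.]
small_cheese 0.78 [0.717 0.319 0.041] [242. 144.]
t 49.1 tcp [ 0.4979 -0.3781  0.2801] yaw 4.9 dp units [-0.01  0.08  4.  ] rotz units -0.02 gap -0.0 F [ 0.6 -0.9 -0.3]
```

```bash
python3 -c "
from cell import ctrl; print(ctrl.finish_job())"
```

```text
the job is handed in; nothing more can be done
None
```

The job is handed in: both brown sausages and the logger are in the cool box, the lid is shut, both clamps are folded down, and the jar, small cheese and green and black look-alikes were left alone. I viewed 15 pictures, one over the limit of 14, so I checked the clamps by network positions and contact force only.

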